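Load a dish into a push-latch bench incubator

ROBOT

A 6-joint arm with a two-finger parallel gripper is mounted at the origin on the work surface. World frame = base frame: x ahead of the robot, y to its left, z up, the work surface at z = 0. Lengths are in mm, angles in rad, forces in N, time in s.
With the tool pointing down it reaches from about 275 to 750 mm from the base axis. Payload 10.2 kg.
Tool frame: the origin (TCP) lies midway between the tips of the shut fingers; the grasp point (between the pads) lies 19 mm behind it; z points along the fingers, y is the line along which they close (so a half turn about z gives the same grasp; the last joint's range is limited). The gripper opens to 85 mm and grips with 20 to 120 N. Pads are 22 mm wide; open, the fingers measure 114 mm over their backs; the gripper's body (76 mm by 85 mm) begins 54 mm behind the grasp point. The pads swing forward as they close: fully open they stand 13 mm farther back than shut.
Start: joints at [0.951, 0.313, 1.498, -0, 1.331, -0.223], TCP at [202.909, 484.21, 231.294] pointing down, gripper open.
Joint ranges: [-2.94, 2.94], [-0.97, 2.17], [0.19, 2.56], [-1.23, 4.37], [0.02, 3.11], [-2.88, 2.88]. Speed limits (rad/s): [2.39, 2.39, 3.01, 3.14, 3.14, 3.14].

INTERFACE

Orientations are given as a unit quaternion [w, x, y, z].
In Python, from rig import ctrl gives the robot as it stands.
- The arm moves only by the tool send_rows, never from a script. Its argument "targets" is a list of rows, each an object with "offset": the shift along the world's x, y, z in cm, a list of three; "spin": the turn about the world's z in rad. A call has 1 to 8 rows; each row is the pose to reach, as a shift and turn from the pose commanded when the call began; what a row does not reach only later rows make up. A row lasts 1/12 s, in which the tool goes at most 41.7 mm and 7.16 degrees, less where a joint would pass 70% of its speed; a pose out of reach is approached as far as the arm can. A call with a gripper value outside its range is refused whole. "grip" is the opening, from 0 (shut) to 1 (fully open), set as the call begins (left out, the last holds). The fingers move at their own pace and stop on an object; "squeeze" is the grip in N (left out, the last holds). Time passes only in rows, so rows that repeat a pose let the fingers close. It gives the time, the measured TCP pose, the force, the opening and the grip force at its end, in the units of the state.
- ctrl.sense(): the state, without advancing time (a new reading comes with each control period).
- ctrl.capture(name): name is "scene" or "top"; returns (picture, depth): 420x560x3 uint8, red, green, blue; 420x560 float32, mm along the optical axis (not along the pixel's ray), 0 where there is no reading.
- ctrl.calibration(name): a dict with "fx", "fy", "cx", "cy" (pixels), "k1" (the pictures are not rectified: a ray, as slopes to the right and down, at radius r is drawn at 1 + k1 r^2 times it, then the intrinsics apply), "view" (4x4, takes a point from world to camera coordinates). Camera axes: x right, y down, z forward; pixel columns grow to the right and rows downward; lengths in mm; the calibration is good to about 2 mm. A picture is of the moment at which its call begins. calibration takes no time and is no camera call.
- ctrl.finish_job(): hands the job in; it is judged then, once.
Trained networks look in the newest picture that a camera, given by its name, has taken for a name from the list of things; names that differ only in an ending like _2 or _b are one class to them, and where a whole thing is asked for, a point or a joint stands for the part that bears it (a point fixed in the world has none). Each returns a list of dicts, best first, with "conf" (0 to 1); they miss things now and then, are a little off and sometimes report something else, mostly with a low value. They report only what shows in the picture. A call takes as long as a camera call. They do not tell look-alikes from the thing itself.
- ctrl.search_frame(camera, query): "box" ([left, top, right, bottom] in pixels, round what is visible of it).
- ctrl.place_of(camera, query): "uv" ([column, row] in pixels: a listed point, or the origin of a listed thing).
The state is a dict: "time_s": time; "joints": joint angles; "dq": joint speeds; "tau": joint torques, N m; "eef_pos": TCP position; "ee_rot": TCP orientation; "force": force on the tool from outside, world axes, zero at the start; "wrist_torque": the same for the moment, N m; "grip_width": opening from 0.0 (shut) to 1.0 (fully open); "grip_force": force on a finger pad.
Only numpy, scipy, OpenCV 4.12 (cv2) and the standard library are available. Lean on these libraries where they do the work, as an engineer would, in place of code of your own. Each camera call takes 0.05 s, during which the arm holds its last target. There are 200 camera calls.

TASK

Put the round dish with the orange dot into the incubator chamber nearer the warm plate: press the blue pad of that chamber's lid once so that its push-push latch frees it and it swings up, set the dish level and fully down in the round recess inside, then swing the lid down and press the pad again until the latch catches and the lid stays shut. Press gently and by feel, never harder than about 20 N on the incubator, and keep the dish level. Leave the other chamber's lid and everything else on the bench alone.

Things in the scene. Friction and masses are not known exactly. Their poses are not given: they have to be found in the camera images.
- incubator: White two-chamber benchtop incubator, fixed, 310 deep (x) x 370 wide (y) x 125 mm high to its deck. Origin: centre of its underside; x points to its back, y to its left (the warm plate's side). The chamber to use is at y = +90 mm, the other at -90. It is 100 (x) x 130 (y) mm inside, its floor 37 mm below the deck. Load the incubator and lids with 20 N at most.
- recess (a point): Centre of the bottom of the round dish recess in the chamber's floor: 57 mm across, 4 mm deep, its lip chamfered by 1.5 mm. Axes as the incubator's.
- lid (a joint): Angle of that chamber's lid, rad: about 0 latched shut (-0.006 to 0.008), growing as it swings up, 1.75 full open, -0.033 pressed down on its stop. White plate, 160 (x) x 166 (y) x 14 mm. Once freed, a spring with a damper swings it full open in about 2 s; swinging it down takes 1 to 2 N at the pad, and over the last 5 mm two sprung plungers also push it up.
- press_pad (a point): Centre of the blue round thumb pad, 26 mm across, on top of the lid, right above the latch; it moves with the lid. It lies 140 mm from the hinge line, 22 mm inside the lid's front edge, 15 mm above the lid's underside. The lid pushes back there with 8 to 10 N at its latched height, 11 to 13 N at the click and 13.5 N where it meets the stop, then the force rises steeply (up to 1.5 N more if pressed 10 mm nearer the hinge).
- lid_hinge (a point): On the lid's hinge line (along the incubator's y), mid-width, level with the lid's underside, 6 mm above the deck. It turns with the lid; at joint 0 its axes are the incubator's. Behind the hinge the deck is clear but for a 34 mm high gas inlet at the left rear corner.
- dish_center (a point): Centre, half-way up, of the closed round culture dish with an orange dot on its cover: 54 mm across, 14 mm high, about 30 g, upright on the warm plate.
- warm_plate: Black warm plate, fixed, 270 (x) x 110 (y) x 24 mm high, left of the incubator. Origin: centre of its underside. The dish stands on one half of it and a square dish on the other.
- other_lid: Lid of the other chamber: same look, latched shut, to be left alone. Origin: middle of its hinge line, level with its underside; the plate reaches 162 mm to the front and 83 mm to either side.
- four_well: Square four-well dish, 66 x 66 x 14 mm, loose on the warm plate, a bystander. Origin: centre of its underside.
- tube_rack: Blue rack with capped tubes, 70 x 130 x 96 mm, loose bystander right of the incubator. Origin: centre of its underside.
- media_bottle: Amber bottle, 60 mm across, 125 mm high, loose bystander right of the incubator. Origin: centre of its underside.
- dish_stack: Stack of four empty dishes, 54 mm across, 56 mm high, loose bystander at the far left. Origin: centre of its underside.
- latch_slot (a point): Mouth of the latch's slot in the front rim, at deck level, 6 mm below the shut lid. Push-push latch: pressing the pad 3.3 mm below its latched height and letting go frees a shut lid and catches an open one; the hard stop is only 0.7 to 2.2 mm deeper, so feel for it. Press in one stroke: easing off past the click and pressing on is a second press and undoes the first.
Things that resemble listed ones, but are neither listed nor needed, are in the scene too. What is shaped like the part that bears dish_center but green or turquoise is not meant.

How it is judged:
By the outcome, as a careful person would: the job done as asked, in the order asked, and still so for the second after the job is handed in, with the robot touching nothing.
It also fails if it takes over 69 s, if anything falls off the work surface, if the arm or the gripper's body presses on something with over 40 N, if the wrist force passes 120 N, or if a joint passes its speed limit or range.

## Working session

There is one attempt and no reset: what is moved stays moved. The work goes in short steps, Python scripts to look and compute and a tool call to move; the robot and the scene stay as the last step left them, time stands still between calls to the robot, and variables do not carry over. Pictures are saved under pics/ and viewed, at most 10 in all, crops included, and the job is handed in when it is done.

Besides the shell and the picture viewer there is one more tool, called after "Emit:" in YAML: its name, and indented under it one key for each argument. send_rows: Moves the arm, as the interface text tells. Its arguments: {"type":"object","properties":{"targets":{"type":"array"},"grip":{"type":"number"},"squeeze":{"type":"number"}},"required":["targets"]}

```bash
mkdir -p pics; cat > h.py <<'E'
from rig import ctrl
import numpy as np, cv2
def cal(n):
    c=ctrl.calibration(n); return c,np.array(c["view"],float).reshape(4,4)
def ray(n,uv):
    c,V=cal(n)
    d=np.array([(uv[0]-c["cx"])/c["fx"],(uv[1]-c["cy"])/c["fy"]]); s=d.copy()
    for _ in range(20): s=d/(1+c["k1"]*(s@s))
    Vi=np.linalg.inv(V); return Vi[:3,3],Vi[:3,:3]@np.array([s[0],s[1],1.])
def at_z(n,uv,z):
    o,d=ray(n,uv); return o+d*(z-o[2])/d[2]
def at_d(n,uv,D):
    u,v=int(round(uv[0])),int(round(uv[1])); p=D[max(0,v-1):v+2,max(0,u-1):u+2]; p=p[p>0]
    if len(p)==0: return None
    o,d=ray(n,uv); return o+d*np.median(p)
def proj(n,P):
    c,V=cal(n); q=V[:3,:3]@np.array(P,float)+V[:3,3]; s=q[:2]/q[2]; s=s*(1+c["k1"]*(s@s))
    return np.array([s[0]*c["fx"]+c["cx"],s[1]*c["fy"]+c["cy"]])
def save(n,img,crop=None,k=1):
    if crop: img=img[crop[1]:crop[3],crop[0]:crop[2]]
    cv2.imwrite("pics/"+n+".png",cv2.resize(img[:,:,::-1],None,fx=k,fy=k,interpolation=cv2.INTER_CUBIC))
E
python3 - <<'E'
from h import *
np.set_printoptions(precision=1,suppress=True)
ims=[]
for n in ("top","scene"):
    im,D=ctrl.capture(n); np.save(n+"_D.npy",D); np.save(n+"_I.npy",im); ims.append(im)
    print(n,ray(n,[280,210]))
    for q in ("incubator","press_pad","lid_hinge","dish_center","warm_plate","other_lid","latch_slot","four_well"):
        for r in ctrl.place_of(n,q)[:4]:
            print(n,q,round(r["conf"],2),np.array(r["uv"]),at_d(n,r["uv"],D))
save("a_top",ims[0],k=1.4); save("a_scene",ims[1],k=1.4)
E
```

```text
top (array([ 378. ,  -39.7, 1291.8]), array([ 0.1,  0. , -1. ]))
top incubator 0.56 [321.6 216.8] [ 498.1 -121.3  146.1]
top press_pad 0.87 [294.4 239.6] [438.5 -53.5 147.7]
top lid_hinge 0.59 [295.2 184.3] [580.5 -52.5 144.9]
top lid_hinge 0.59 [323.3 215.4] [ 501.8 -125.6  145.9]
top lid_hinge 0.21 [440.7 251.6] [ 418.6 -453.1   67.9]
top dish_center 0.74 [124.3 157.1] [673.4 449.   15.3]
top dish_center 0.64 [154.2 202.3] [538.8 343.   38.5]
top dish_center 0.57 [209.8 222.6] [487.4 185.6  17.1]
top warm_plate 0.92 [160.4 227.3] [469.7 325.   24.4]
top other_lid 0.55 [363.4 180.9] [ 597.2 -231.1  125.8]
top latch_slot 0.71 [292.5 238.1] [442.1 -48.6 149.7]
top four_well 0.66 [154.8 256. ] [388.1 331.7  40.5]
top four_well 0.57 [294.4 237. ] [445.  -53.4 148.9]
top four_well 0.37 [325.2 215. ] [ 502.9 -130.4  146.7]
scene (array([1236.1, -391.3, 1342.8]), array([-0.5,  0.2, -0.9]))
scene incubator 0.7 [258.7 229.6] [ 588.  -179.8  130.3]
scene incubator 0.33 [364. 153.] [412.3 324.4  37. ]
scene press_pad 0.75 [281.8 178.2] [453.3 -35.4 146.4]
scene lid_hinge 0.96 [294.3 213.2] [581.5 -53.1 126.7]
scene dish_center 0.65 [427.5 198.5] [676.1 436.1  12.1]
scene dish_center 0.57 [336.1 182.9] [472.7 172.3  14.1]
scene dish_center 0.48 [163.3 241.8] [ 436.9 -466.5   29.7]
scene dish_center 0.44 [387.1 174. ] [533.5 349.1  37.7]
scene warm_plate 0.94 [375.  166.4] [476.5 335.4  23.6]
scene other_lid 0.66 [238.2 235.4] [ 576.7 -244.5  126.3]
scene latch_slot 0.83 [276.9 182.3] [460.1 -56.5 144.7]
scene latch_slot 0.73 [260.3 226.7] [ 583.1 -171.9  134.5]
scene four_well 0.8 [361.9 152.3] [406.5 318.5  37.8]
```

View pics/a_top.png

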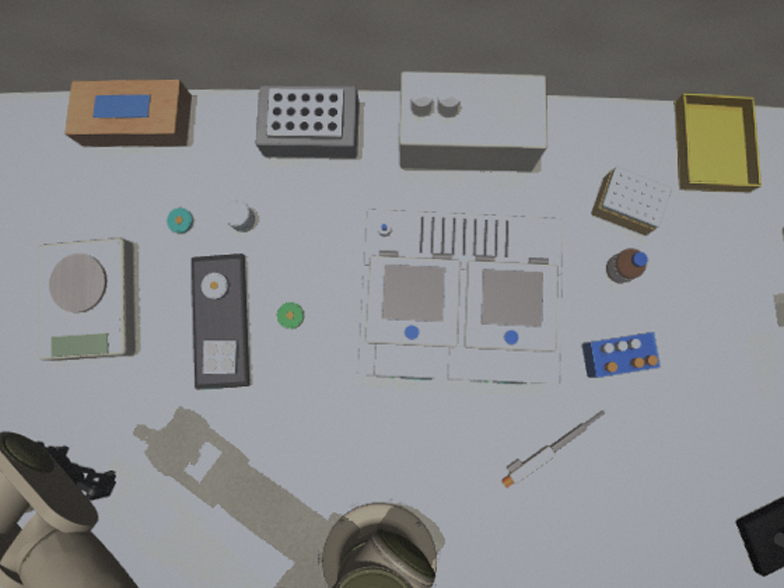

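View pics/a_scene.png

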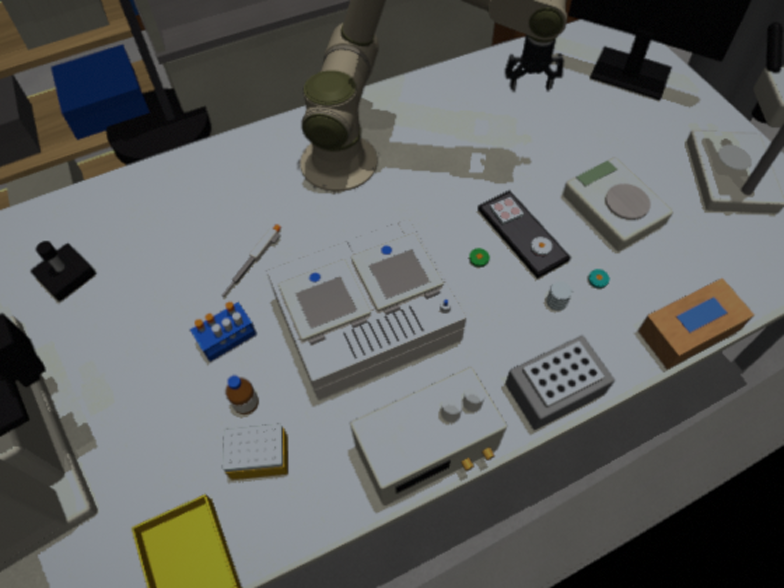

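The top view shows three dish-like candidates: the white dish with an orange dot on the black warm plate (153,204), a green one on the bench (207,225) and a turquoise one (128,157). By the description it is the white one on the plate. The target pad is at about (294,237), and the other lid's pad, to be left alone, is at (365,241). Next I refine these and check a crop.

```bash
python3 - <<'E'
from h import *
np.set_printoptions(precision=1,suppress=True)
def blob(mask,near,r=25):
    n,l,s,c=cv2.connectedComponentsWithStats(mask.astype(np.uint8))
    k=[i for i in range(1,n) if np.hypot(*(c[i]-near))<r and s[i,4]>15]
    k=max(k,key=lambda i:s[i,4]); return c[k],s[k]
S={}
for n,pads,dish in (("top",[(294,238),(365,241)],(153,204)),("scene",[(276,179),(225,198)],(387,174))):
    I=np.load(n+"_I.npy").astype(int); D=np.load(n+"_D.npy")
    R,G,B=I[...,0],I[...,1],I[...,2]
    blue=(B-R>50)&(B-G>25)
    w=(I.min(2)>110)|((R-B>60)&(R>140))
    ps=[]
    for p in pads:
        c,s=blob(blue,np.array(p)); P=at_z(n,c,146); ps.append(P); print(n,"pad",c,s,P,at_d(n,c,D))
    d=ps[0]-ps[1]; print("yaw",np.arctan2(-d[0],d[1]),np.linalg.norm(d))
    m=np.zeros(w.shape,bool); u,v=dish; m[v-14:v+15,u-14:u+15]=1
    c,s=blob(w&m,np.array(dish)); print(n,"dish",c,s,at_z(n,c,36),at_d(n,c,D))
save("b",np.load("top_I.npy"),(120,170,220,300),6) if 0 else save("b",np.load("top_I.npy"),(115,170,225,250),7)
print(ctrl.sense())
E
```

```text
top pad [293.7 236.9] [289 232  10  10  75] [445.4 -51.7 146. ] [445.2 -51.6 149. ]
top pad [364.9 240.5] [360 236  10  10  80] [ 440.4 -231.9  146. ] [ 440.4 -231.8  146.4]
yaw -0.027509526624158138 180.27829792555121
top dish [152.4 203.6] [143 195  19  19 270] [535.3 348.7  36. ] [534.8 347.4  40.2]
scene pad [275.8 178.1] [272 175   8   7  38] [444.1 -53.  146. ] [444.  -52.9 145.8]
scene pad [224.5 197.5] [221 195   8   6  40] [ 440.6 -233.1  146. ] [ 440.7 -233.2  146.2]
yaw -0.01949215412334696 180.20674797079508
scene dish [396.4 165. ] [387 160  15  16 125] [513. 404.  36.] [493.4 425.5   0.7]
{'time_s': 0.9, 'joints': array([ 1. ,  0.3,  1.5,  0. ,  1.3, -0.2]), 'dq': array([-0., -0.,  0., -0., -0., -0.]), 'tau': array([  0. , -41.2, -26. ,  -0. ,   0. ,  -0. ]), 'eef_pos': array([202.9, 484.2, 231.3]), 'ee_rot': array([-0. ,  0.2,  1. , -0. ]), 'force': array([ 0.1, -0.6, -0.1]), 'wrist_torque': array([0., 0., 0.]), 'grip_force': 0.0, 'grip_width': 1.001809198555397}
```

View pics/b.png

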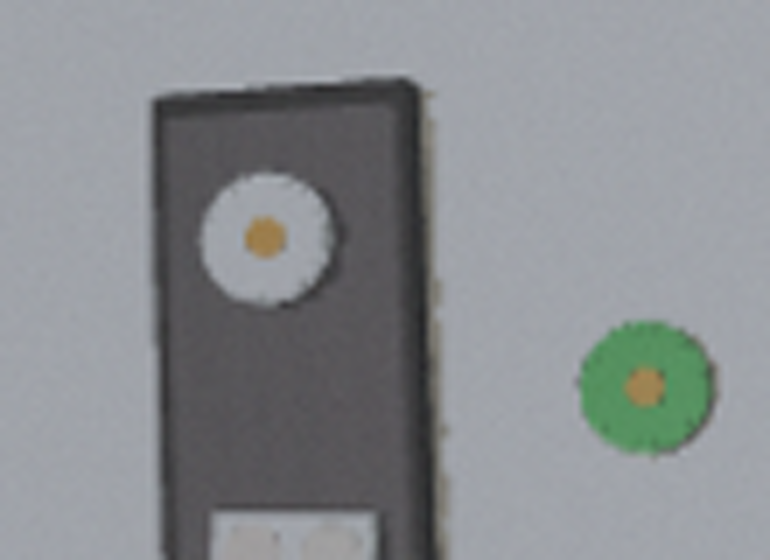

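```bash
cat > st.py <<'E'
from h import *
from scipy.spatial.transform import Rotation as Ro
np.set_printoptions(precision=2,suppress=True)
def st():
    s=ctrl.sense(); w=s["ee_rot"]; M=Ro.from_quat([w[1],w[2],w[3],w[0]]).as_matrix()
    print("t",round(s["time_s"],2),"pos",s["eef_pos"],"F",s["force"],"yaw of tool y",np.arctan2(M[1,1],M[0,1]),"z",M[:,2],"j",s["joints"],"grip",round(s["grip_width"],3),s["grip_force"]); return s
if __name__=="__main__": st()
E
python3 st.py
```

```text
t 0.9 pos [202.93 484.2  231.3 ] F [ 0.09 -0.61 -0.11] yaw of tool y 1.1739325819107984 z [-0. -0. -1.] j [ 0.95  0.31  1.5   0.    1.33 -0.22] grip 1.002 0.0
```

Emit:
send_rows:
  targets:
    - {"offset": [6,-13,0],"spin": 0.1}
    - {"offset": [12,-26,0],"spin": 0.2}
    - {"offset": [18,-40,0],"spin": 0.3}
    - {"offset": [24.2,-53.6,-3],"spin": 0.372}
    - {"offset": [24.2,-53.6,-3],"spin": 0.372}
    - {"offset": [24.2,-53.6,-3],"spin": 0.372}
    - {"offset": [24.2,-53.6,-3],"spin": 0.372}
    - {"offset": [24.2,-53.6,-3],"spin": 0.372}
  grip: 0

```text
time_s: 1.57
eef_pos: [340.0, 180.1, 218.0]
ee_rot: [0.0, 0.012, 1.0, 0.0]
force: [1.3, 0.8, 0.3]
grip_width: -0.001
grip_force: 0.0
```

Emit:
send_rows:
  targets:
    - {"offset": [9.5,-21,-2],"spin": 0}
    - {"offset": [9.5,-21,-2],"spin": 0}
    - {"offset": [9.5,-21,-2],"spin": 0}
    - {"offset": [9.5,-21,-2],"spin": 0}
    - {"offset": [9.5,-21,-2],"spin": 0}
    - {"offset": [9.5,-21,-2],"spin": 0}
    - {"offset": [9.5,-21,-2],"spin": 0}
    - {"offset": [9.5,-21,-2],"spin": 0}

```text
time_s: 2.23
eef_pos: [434.8, -28.8, 197.6]
ee_rot: [-0.0, 0.013, 1.0, 0.0]
force: [-0.7, 0.8, -0.2]
grip_width: 0.0
grip_force: 0.0
```

```bash
python3 st.py
```

```text
t 2.23 pos [434.79 -28.78 197.59] F [-0.67  0.77 -0.17] yaw of tool y 1.5438673012551443 z [-0.  0. -1.] j [-0.34  0.15  1.8   0.    1.19 -1.88] grip 0.0 0.0
```

Emit:
send_rows:
  targets:
    - {"offset": [1.0,-2.3,-1],"spin": 0}
    - {"offset": [1.0,-2.3,-3],"spin": 0}
    - {"offset": [1.0,-2.3,-3.8],"spin": 0}
    - {"offset": [1.0,-2.3,-4.2],"spin": 0}
    - {"offset": [1.0,-2.3,-4.2],"spin": 0}

```text
time_s: 2.65
eef_pos: [444.2, -50.0, 155.6]
ee_rot: [-0.001, 0.012, 1.0, 0.0]
force: [-0.9, 1.1, 0.6]
grip_width: 0.002
grip_force: 0.0
```

```bash
python3 - <<'E'
from h import *
from st import st
st()
im,D=ctrl.capture("scene"); save("c",im,(200,110,340,215),5)
E
```

```text
t 2.65 pos [444.24 -50.02 155.61] F [-0.9   1.1   0.57] yaw of tool y 1.5472587586869466 z [-0.  0. -1.] j [-0.38  0.22  1.83  0.    1.09 -1.92] grip 0.002 0.0
```

View pics/c.png

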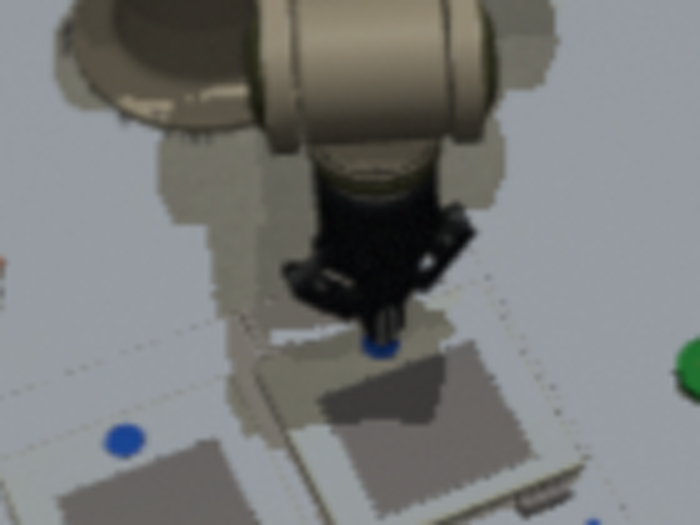

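The crop shows the shut fingertips right above the target's blue pad (around (276,178) in the scene picture). I descend by feel.

Emit:
send_rows:
  targets:
    - {"offset": [0,0,-0.2],"spin": 0}
    - {"offset": [0,0,-0.4],"spin": 0}
    - {"offset": [0,0,-0.5],"spin": 0}
    - {"offset": [0,0,-0.6],"spin": 0}
    - {"offset": [0,0,-0.7],"spin": 0}
    - {"offset": [0,0,-0.75],"spin": 0}
    - {"offset": [0,0,-0.8],"spin": 0}
    - {"offset": [0,0,-0.8],"spin": 0}

```text
time_s: 3.37
eef_pos: [444.7, -51.1, 147.8]
ee_rot: [-0.0, 0.012, 1.0, 0.0]
force: [-0.5, 0.4, 0.9]
grip_width: 0.0
grip_force: 0.0
```

Emit:
send_rows:
  targets:
    - {"offset": [0,0,-0.05],"spin": 0}
    - {"offset": [0,0,-0.1],"spin": 0}
    - {"offset": [0,0,-0.15],"spin": 0}
    - {"offset": [0,0,-0.2],"spin": 0}
    - {"offset": [0,0,-0.2],"spin": 0}

```text
time_s: 3.78
eef_pos: [444.7, -51.1, 146.2]
ee_rot: [0.0, 0.012, 1.0, -0.0]
force: [-1.3, -0.0, 5.9]
grip_width: 0.004
grip_force: 2.6
```

Emit:
send_rows:
  targets:
    - {"offset": [0,0,-0.05],"spin": 0}
    - {"offset": [0,0,-0.1],"spin": 0}
    - {"offset": [0,0,-0.15],"spin": 0}
    - {"offset": [0,0,-0.2],"spin": 0}
    - {"offset": [0,0,-0.2],"spin": 0}

```text
time_s: 4.2
eef_pos: [444.6, -51.1, 144.4]
ee_rot: [-0.0, 0.012, 1.0, -0.0]
force: [-4.8, 1.0, 8.7]
grip_width: -0.004
grip_force: 4.6
```

Emit:
send_rows:
  targets:
    - {"offset": [0,0,-0.04],"spin": 0}
    - {"offset": [0,0,-0.08],"spin": 0}
    - {"offset": [0,0,-0.12],"spin": 0}
    - {"offset": [0,0,-0.15],"spin": 0}
    - {"offset": [0,0,-0.15],"spin": 0}

```text
time_s: 4.62
eef_pos: [444.5, -51.1, 143.0]
ee_rot: [-0.0, 0.012, 1.0, -0.0]
force: [-5.4, -0.2, 10.8]
grip_width: 0.001
grip_force: 5.3
```

Emit:
send_rows:
  targets:
    - {"offset": [0,0,-0.03],"spin": 0}
    - {"offset": [0,0,-0.06],"spin": 0}
    - {"offset": [0,0,-0.08],"spin": 0}
    - {"offset": [0,0,-0.08],"spin": 0}

```text
time_s: 4.95
eef_pos: [444.4, -51.1, 142.3]
ee_rot: [-0.0, 0.012, 1.0, -0.0]
force: [-5.9, 1.0, 11.5]
grip_width: 0.002
grip_force: 6.1
```

Emit:
send_rows:
  targets:
    - {"offset": [0,0,-0.03],"spin": 0}
    - {"offset": [0,0,-0.06],"spin": 0}
    - {"offset": [0,0,-0.06],"spin": 0}

```text
time_s: 5.2
eef_pos: [444.4, -51.1, 141.7]
ee_rot: [-0.0, 0.012, 1.0, -0.0]
force: [-6.6, 0.6, 13.8]
grip_width: -0.0
grip_force: 6.4
```

Emit:
send_rows:
  targets:
    - {"offset": [0,0,4],"spin": 0}
    - {"offset": [0,0,8],"spin": 0}
    - {"offset": [-3,1,10],"spin": 0}
    - {"offset": [-6,3,11],"spin": 0}
    - {"offset": [-8,6,11],"spin": 0}
    - {"offset": [-8,10,11],"spin": 0}
    - {"offset": [-8,14,11],"spin": 0}
    - {"offset": [-8,18,11],"spin": 0}
  grip: 1

```text
time_s: 5.87
eef_pos: [364.2, 130.6, 251.4]
ee_rot: [0.001, 0.013, 1.0, 0.0]
force: [1.7, -0.5, 0.3]
grip_width: 1.0
grip_force: 0.0
```

```bash
python3 - <<'E'
from h import *
from st import st
st()
for n in ("scene",):
    im,D=ctrl.capture(n); save("d_"+n,im,(200,60,480,270),2.8)
E
```

```text
t 5.87 pos [364.2  130.56 251.35] F [ 1.71 -0.47  0.26] yaw of tool y 1.5448722248698448 z [ 0.  0. -1.] j [ 0.04 -0.02  1.83  0.    1.33 -1.51] grip 1.0 0.0
```

View pics/d_scene.png

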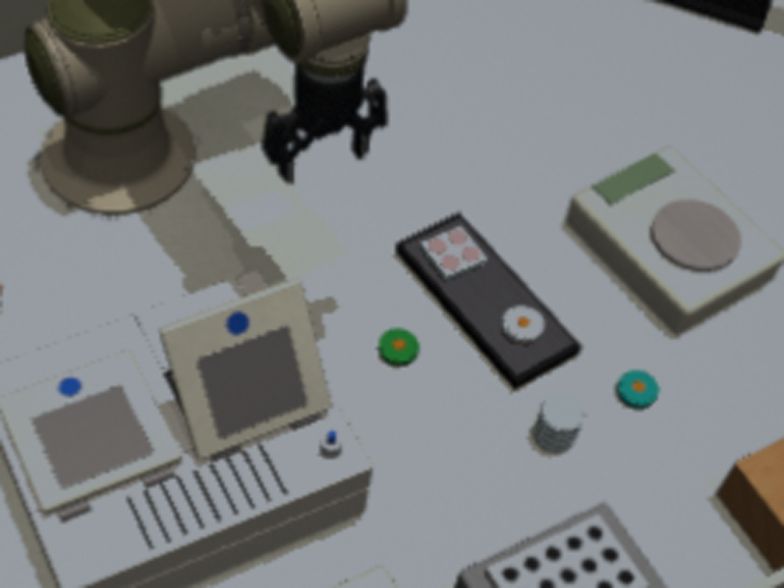

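Emit:
send_rows:
  targets:
    - {"offset": [4,4,0],"spin": 0}
    - {"offset": [8,8,-2],"spin": 0}
    - {"offset": [12,14,-5],"spin": 0}
    - {"offset": [15,19,-9],"spin": 0}
    - {"offset": [17,22,-13],"spin": 0}
    - {"offset": [17,22,-15],"spin": 0}
    - {"offset": [17,22,-15],"spin": 0}
    - {"offset": [17,22,-15],"spin": 0}
  grip: 1

```text
time_s: 6.58
eef_pos: [535.0, 350.3, 98.3]
ee_rot: [-0.001, 0.012, 1.0, -0.0]
force: [0.6, -0.2, 0.7]
grip_width: 1.0
grip_force: 0.0
```

```bash
python3 - <<'E'
from h import *
from st import st
st()
im,D=ctrl.capture("scene"); np.save("scene_I.npy",im); np.save("scene_D.npy",D)
R,G,B=[im[...,i].astype(int) for i in range(3)]
for n in ("scene",):
  for P in ([535,348.5,38],): 
    u,v=proj(n,P).astype(int); print(u,v)
    m=np.zeros(R.shape,bool); m[v-8:v+9,u-10:u+11]=1
    o=m&(R-B>35)&(R>100); y,x=np.nonzero(o); print(len(x), at_z(n,[x.mean(),y.mean()],38))
save("e",im,(u-40,v-45,u+60,v+30),7)
I=np.load("top_I.npy").astype(int); y,x=np.nonzero((I[...,0]-I[...,2]>35)); k=(abs(x-152)<8)&(abs(y-204)<8); print("top dot",at_z("top",[x[k].mean(),y[k].mean()],38))
# open lid / recess
for q in ("press_pad","lid_hinge","recess"):
    for n in ("top","scene"):
        if n=="top": T,TD=ctrl.capture("top"); np.save("top_I.npy",T); np.save("top_D.npy",TD)
        d=D if n=="scene" else TD
        for r in ctrl.place_of(n,q)[:2]: print(n,q,round(r["conf"],2),r["uv"],at_d(n,r["uv"],d),at_z(n,r["uv"],84 if q=="recess" else 131))
E
```

```text
t 6.58 pos [535.01 350.35  98.31] F [ 0.59 -0.21  0.66] yaw of tool y 1.546477137960626 z [-0. -0. -1.] j [ 0.4   0.68  1.28  0.    1.18 -1.15] grip 1.0 0.0
387 174
14 [534.58 345.7   38.  ]
top dot [535.62 348.06  38.  ]
top press_pad 0.75 [297.0, 155.8] [620.4  -53.5  290.17] [658.91 -55.7  131.  ]
scene press_pad 0.64 [301.6, 198.0] [625.25 -53.04 275.24] [542.72  -7.34 131.  ]
scene press_pad 0.28 [361.1, 152.8] [408.7  313.36  40.05] [466.46 264.17 131.  ]
top lid_hinge 0.83 [295.2, 183.4] [585.84 -52.6  127.95] [585.29 -52.56 131.  ]
scene lid_hinge 0.8 [294.4, 213.5] [607.07 -65.91 172.07] [585.  -54.5 131. ]
top recess 0.57 [295.0, 213.3] [512.19 -54.31  85.47] [512.36 -54.33  84.  ]
top recess 0.44 [323.7, 215.8] [ 502.79 -128.05  127.49] [ 507.45 -131.35   84.  ]
scene recess 0.57 [284.5, 204.1] [ 624.3  -106.81  278.73] [512.34 -54.75  84.  ]
```

View pics/e.png

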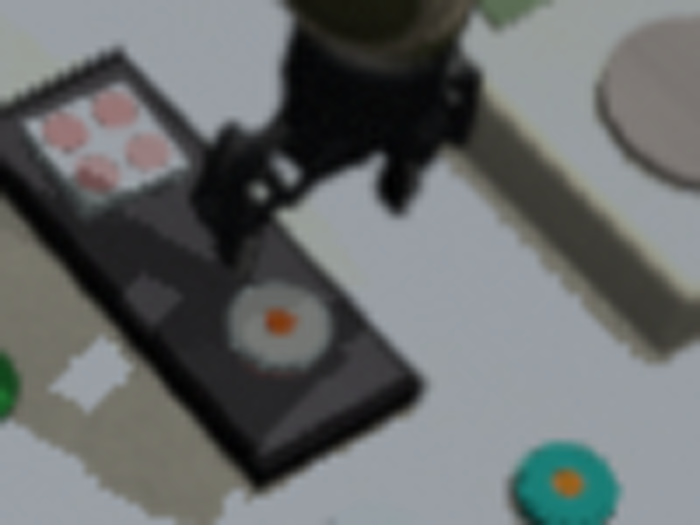

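Emit:
send_rows:
  targets:
    - {"offset": [0,-0.2,-2],"spin": 0}
    - {"offset": [0,-0.2,-4],"spin": 0}
    - {"offset": [0,-0.2,-5.5],"spin": 0}
    - {"offset": [0,-0.2,-6.3],"spin": 0}
    - {"offset": [0,-0.2,-6.3],"spin": 0}
    - {"offset": [0,-0.2,-6.3],"spin": 0}

```text
time_s: 7.58
eef_pos: [535.1, 347.0, 38.8]
ee_rot: [0.0, 0.012, 1.0, 0.0]
force: [0.4, -0.3, 0.1]
grip_width: 1.0
grip_force: 0.0
```

```bash
python3 - <<'E'
from h import *
T=np.load("top_I.npy"); D=np.load("top_D.npy")
# recess via depth points in chamber
pts=[]
for v in range(195,232):
    for u in range(268,325):
        if D[v,u]>0:
            o,d=ray("top",[u,v]); p=o+d*D[v,u]
            pts.append(np.r_[p,u,v])
pts=np.array(pts)
fl=pts[(pts[:,2]<100)]
print("hist z",np.histogram(fl[:,2],bins=range(70,101,2)))
lo=fl[fl[:,2]<86]; print(lo[:,:2].mean(0),lo[:,:2].min(0),lo[:,:2].max(0),fl[:,:2].min(0),fl[:,:2].max(0))
save("f",T,(260,140,350,245),6)
E
python3 st.py
```

```text
hist z (array([  2,   3,  12,  17,  16,  31,  80, 223, 366, 478, 333, 136,  22,
         3,   1]), array([ 70,  72,  74,  76,  78,  80,  82,  84,  86,  88,  90,  92,  94,
        96,  98, 100]))
[517.41931134 -63.62185137] [ 469.59896607 -124.30128087] [564.65494421  11.64292331] [ 468.32920894 -124.30128087] [564.65494421  11.64314797]
t 7.58 pos [535.08 346.95  38.8 ] F [ 0.38 -0.3   0.06] yaw of tool y 1.5458819316209385 z [ 0.  0. -1.] j [ 0.39  0.75  1.33 -0.    1.06 -1.15] grip 1.0 0.0
```

View pics/f.png

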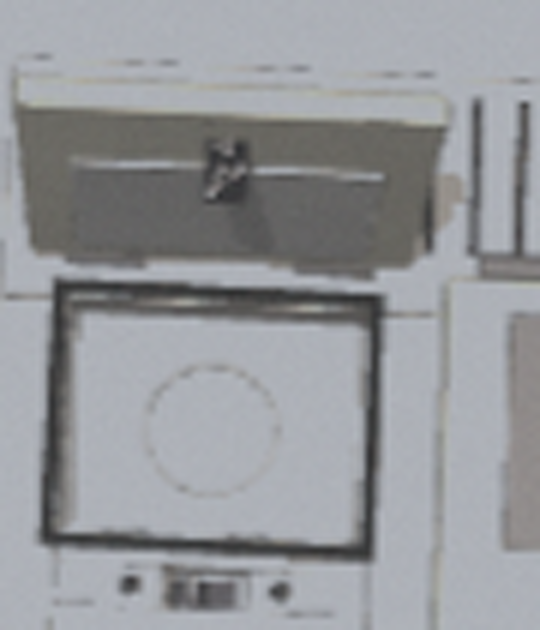

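The picture shows the lid fully open and the recess ring centred at about (295.0,211.4) in the top image, with the latch slot in front of it at about (294,238).

Emit:
send_rows:
  targets:
    - {"offset": [0,0,-0.5],"spin": 0}
    - {"offset": [0,0,-1.0],"spin": 0}
    - {"offset": [0,0,-1.35],"spin": 0}
    - {"offset": [0,0,-1.35],"spin": 0}

```text
time_s: 7.92
eef_pos: [534.4, 346.8, 23.8]
ee_rot: [-0.0, 0.012, 1.0, -0.0]
force: [0.1, -0.1, -0.6]
grip_width: 1.002
grip_force: 0.0
```

Emit:
send_rows:
  targets:
    - {"offset": [0,0,0],"spin": 0}
    - {"offset": [0,0,0],"spin": 0}
    - {"offset": [0,0,0],"spin": 0}
    - {"offset": [0,0,0],"spin": 0}
    - {"offset": [0,0,0],"spin": 0}
    - {"offset": [0,0,0],"spin": 0}
    - {"offset": [0,0,0],"spin": 0}
    - {"offset": [0,0,0],"spin": 0}
  grip: 0
  squeeze: 20

```text
time_s: 8.58
eef_pos: [535.0, 347.0, 24.9]
ee_rot: [0.0, 0.012, 1.0, 0.0]
force: [-1.0, -0.6, 5.6]
grip_width: 0.619
grip_force: 21.3
```

```bash
python3 - <<'E'
from h import *
from st import st
st()
for z in (88,84): print(at_z("top",[295.0,211.4],z))
T=np.load("top_I.npy")
# ring fit: darkest near radius 11.4 px
g=T.mean(2); c0=np.array([295.0,211.4]); P=[]
gb=cv2.GaussianBlur(g,(0,0),2.5)-g
for a in np.linspace(0,2*np.pi,72,endpoint=False):
    r=np.linspace(9,14,51); x=c0[0]+r*np.cos(a); y=c0[1]+r*np.sin(a)
    val=cv2.remap(gb.astype(np.float32),x.astype(np.float32)[None],y.astype(np.float32)[None],cv2.INTER_LINEAR)[0]
    if val.max()>3: k=val.argmax(); P.append([x[k],y[k]])
W=np.array([at_z("top",p,88)[:2] for p in P])
from scipy.optimize import least_squares
f=least_squares(lambda q:np.hypot(*(W-q[:2]).T)-q[2],[512,-54,29],loss="soft_l1"); print(len(W),f.x)
E
```

```text
t 8.58 pos [534.98 347.03  24.93] F [-1.04 -0.6   5.58] yaw of tool y 1.5460185754503888 z [ 0.  0. -1.] j [ 0.39  0.77  1.34 -0.    1.03 -1.15] grip 0.619 21.34103000164032
[517.02 -54.17  88.  ]
[517.48 -54.22  84.  ]
67 [517.2  -53.68  28.92]
```

Emit:
send_rows:
  targets:
    - {"offset": [0,0,0.3],"spin": 0}
    - {"offset": [0,0,0.8],"spin": 0}
    - {"offset": [0,0,1.5],"spin": 0}
    - {"offset": [0,0,3],"spin": 0}
    - {"offset": [0,0,6],"spin": 0}
    - {"offset": [0,0,9],"spin": 0}
    - {"offset": [0,0,12],"spin": 0}
    - {"offset": [0,0,15],"spin": 0}

```text
time_s: 9.25
eef_pos: [534.5, 346.9, 176.5]
ee_rot: [0.0, 0.012, 1.0, 0.0]
force: [1.0, 0.6, -0.5]
grip_width: 0.623
grip_force: 21.2
```

```bash
python3 - <<'E'
from h import *
from st import st
s=st()
im,D=ctrl.capture("scene")
u,v=proj("scene",s["eef_pos"]+np.array([0,0,10])).astype(int); print(u,v)
save("g",im,(u-40,v-35,u+40,v+25),9)
E
```

```text
t 9.25 pos [534.51 346.88 176.53] F [ 0.96  0.59 -0.49] yaw of tool y 1.54603521294337 z [ 0.  0. -1.] j [ 0.39  0.6   1.2   0.    1.33 -1.15] grip 0.623 21.246159374713898
394 148
```

View pics/g.png

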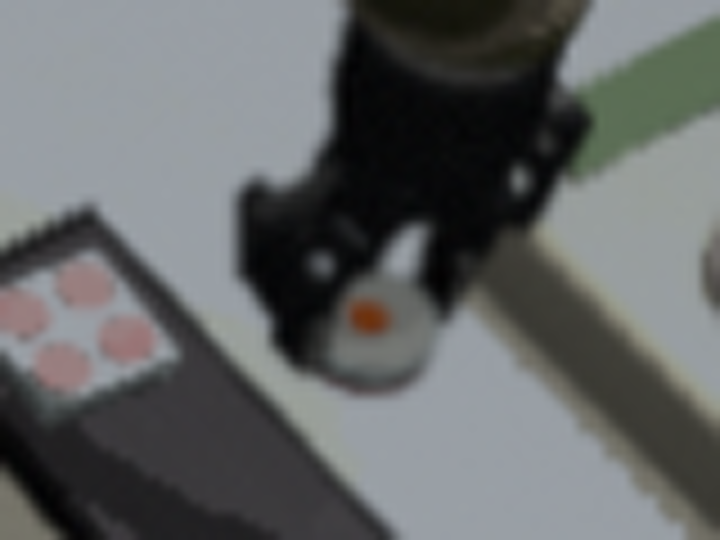

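```bash
cat > tilt.py <<'E'
from h import *
def tilt(P,r=20,k=3):
    Q=[];O=[]
    for _ in range(k):
        im,D=ctrl.capture("scene"); im=im.astype(int)
        u0,v0=proj("scene",P).astype(int)
        for v in range(v0-14,v0+15):
            for u in range(u0-14,u0+15):
                if D[v,u]<=0: continue
                R,G,B=im[v,u]
                if R-B>35 and R>100: O.append([u,v])
                if min(R,G,B)<95 and not(R-B>35 and R>100): continue
                o,d=ray("scene",[u,v]); p=o+d*D[v,u]
                if np.hypot(*(p-P)[:2])<r and abs(p[2]-P[2])<12: Q.append(p)
    Q=np.array(Q); A=np.c_[Q[:,:2]-P[:2],np.ones(len(Q))]
    for _ in range(4):
        c=np.linalg.lstsq(A,Q[:,2],rcond=None)[0]; e=Q[:,2]-A@c; m=abs(e)<2.5*np.median(abs(e))*1.5; A=A[m];Q=Q[m]
    print("n",len(Q),"slopes x,y",c[:2],"z",c[2],"rms",e.std(),"mean",Q.mean(0)); print("dot",at_z("scene",np.mean(O,0),P[2]))
E
python3 - <<'E'
from tilt import *; np.set_printoptions(precision=3,suppress=True)
s=ctrl.sense(); tilt(s["eef_pos"]+np.array([0.5,0,13.1]))
E
```

```text
n 167 slopes x,y [0.031 0.049] z 193.70124332889125 rms 3.426762835664214 mean [541.432 349.83  193.935]
dot [537.844 344.256 196.411]
```

Emit:
send_rows:
  targets:
    - {"offset": [-0.1,-2,0],"spin": 0}
    - {"offset": [-0.3,-5,0],"spin": 0}
    - {"offset": [-0.5,-8,0],"spin": 0}
    - {"offset": [-0.7,-11,0],"spin": 0}
    - {"offset": [-0.9,-14,0],"spin": 0}
    - {"offset": [-1.0,-17,0],"spin": 0}
    - {"offset": [-1.2,-19,0],"spin": 0}
    - {"offset": [-1.2,-20,0],"spin": 0}

```text
time_s: 10.12
eef_pos: [521.9, 144.8, 173.2]
ee_rot: [-0.001, 0.013, 1.0, -0.0]
force: [0.7, -0.4, -0.0]
grip_width: 0.619
grip_force: 21.3
```

Emit:
send_rows:
  targets:
    - {"offset": [-0.1,-2,0],"spin": 0}
    - {"offset": [-0.2,-5,0],"spin": 0}
    - {"offset": [-0.3,-8,0],"spin": 0}
    - {"offset": [-0.4,-11,0],"spin": 0}
    - {"offset": [-0.5,-14,0],"spin": 0}
    - {"offset": [-0.6,-17,0],"spin": 0}
    - {"offset": [-0.6,-19,0],"spin": 0}
    - {"offset": [-0.6,-20,0],"spin": 0}

```text
time_s: 10.78
eef_pos: [516.5, -54.7, 173.6]
ee_rot: [-0.001, 0.013, 1.0, 0.0]
force: [0.3, 0.7, -0.5]
grip_width: 0.615
grip_force: 21.3
```

```bash
python3 st.py
```

```text
t 10.78 pos [516.52 -54.69 173.6 ] F [ 0.29  0.74 -0.51] yaw of tool y 1.544261655485631 z [-0.  0. -1.] j [-0.33  0.35  1.6  -0.    1.19 -1.88] grip 0.615 21.268003284931183
```

Emit:
send_rows:
  targets:
    - {"offset": [0,0,-1.5],"spin": 0}
    - {"offset": [0,0,-3],"spin": 0}
    - {"offset": [0,0,-4.5],"spin": 0}
    - {"offset": [0,0,-6],"spin": 0}
    - {"offset": [0,0,-7],"spin": 0}
    - {"offset": [0,0,-7.6],"spin": 0}
    - {"offset": [0,0,-7.6],"spin": 0}
    - {"offset": [0,0,-7.6],"spin": 0}

```text
time_s: 11.45
eef_pos: [517.0, -52.8, 98.7]
ee_rot: [0.0, 0.012, 1.0, 0.0]
force: [-0.4, -0.1, 0.1]
grip_width: 0.62
grip_force: 21.3
```

```bash
python3 st.py
```

```text
t 11.45 pos [516.95 -52.78  98.66] F [-0.39 -0.11  0.14] yaw of tool y 1.546336830445923 z [ 0.  0. -1.] j [-0.33  0.45  1.68  0.    1.01 -1.87] grip 0.62 21.268250048160553
```

Emit:
send_rows:
  targets:
    - {"offset": [0,-0.1,-0.3],"spin": 0}
    - {"offset": [0,-0.1,-0.6],"spin": 0}
    - {"offset": [0,-0.1,-0.8],"spin": 0}
    - {"offset": [0,-0.1,-0.9],"spin": 0}
    - {"offset": [0,-0.1,-0.95],"spin": 0}
    - {"offset": [0,-0.1,-1.0],"spin": 0}
    - {"offset": [0,-0.1,-1.0],"spin": 0}

```text
time_s: 12.03
eef_pos: [516.8, -54.1, 88.5]
ee_rot: [0.0, 0.012, 1.0, -0.0]
force: [-0.4, 0.1, -0.5]
grip_width: 0.622
grip_force: 21.3
```

Emit:
send_rows:
  targets:
    - {"offset": [0,0,-0.05],"spin": 0}
    - {"offset": [0,0,-0.1],"spin": 0}
    - {"offset": [0,0,-0.15],"spin": 0}
    - {"offset": [0,0,-0.2],"spin": 0}
    - {"offset": [0,0,-0.2],"spin": 0}

```text
time_s: 12.45
eef_pos: [516.7, -54.0, 86.3]
ee_rot: [-0.0, 0.012, 1.0, 0.0]
force: [0.4, 0.4, -0.9]
grip_width: 0.62
grip_force: 21.3
```

Emit:
send_rows:
  targets:
    - {"offset": [0,0,-0.04],"spin": 0}
    - {"offset": [0,0,-0.08],"spin": 0}
    - {"offset": [0,0,-0.12],"spin": 0}
    - {"offset": [0,0,-0.15],"spin": 0}
    - {"offset": [0,0,-0.15],"spin": 0}

```text
time_s: 12.87
eef_pos: [516.7, -54.0, 85.0]
ee_rot: [0.0, 0.012, 1.0, 0.0]
force: [-0.2, 0.1, -0.4]
grip_width: 0.619
grip_force: 21.3
```

Emit:
send_rows:
  targets:
    - {"offset": [0,0,-0.03],"spin": 0}
    - {"offset": [0,0,-0.06],"spin": 0}
    - {"offset": [0,0,-0.09],"spin": 0}
    - {"offset": [0,0,-0.09],"spin": 0}

```text
time_s: 13.2
eef_pos: [516.8, -54.1, 84.9]
ee_rot: [0.0, 0.012, 1.0, -0.0]
force: [-3.7, 1.4, 9.1]
grip_width: 0.62
grip_force: 22.0
```

Emit:
send_rows:
  targets:
    - {"offset": [0,0,0.05],"spin": 0}
    - {"offset": [0,0,0.05],"spin": 0}
    - {"offset": [0,0,0.05],"spin": 0}
    - {"offset": [0,0,0.05],"spin": 0}
    - {"offset": [0,0,0.05],"spin": 0}
    - {"offset": [0,0,0.05],"spin": 0}
  grip: 0.82

```text
time_s: 13.7
eef_pos: [516.7, -54.0, 84.4]
ee_rot: [-0.0, 0.012, 1.0, 0.0]
force: [0.2, -0.6, 0.0]
grip_width: 0.818
grip_force: 0.0
```

Emit:
send_rows:
  targets:
    - {"offset": [0,0,0.5],"spin": 0}
    - {"offset": [0,0,1.5],"spin": 0}
    - {"offset": [0,0,4],"spin": 0}
    - {"offset": [0,0,8],"spin": 0}
    - {"offset": [0,0,12],"spin": 0}
    - {"offset": [-3,3,15],"spin": 0}
    - {"offset": [-3,7,18],"spin": 0}
    - {"offset": [-3,11,21],"spin": 0}

```text
time_s: 14.37
eef_pos: [486.2, 36.5, 282.0]
ee_rot: [0.001, 0.013, 1.0, -0.0]
force: [1.8, 0.1, -0.3]
grip_width: 0.822
grip_force: 0.0
```

```bash
python3 st.py
```

```text
t 14.37 pos [486.15  36.51 282.04] F [ 1.76  0.12 -0.25] yaw of tool y 1.5440198306998538 z [ 0. -0. -1.] j [-0.17  0.19  1.52 -0.    1.43 -1.71] grip 0.822 0.0
```

```bash
python3 - <<'E'
from h import *
im,D=ctrl.capture("top"); I=im.astype(int)
u,v=proj("top",[517,-54,98]); print(u,v)
y,x=np.nonzero((I[...,0]-I[...,2]>35)); k=(abs(x-u)<10)&(abs(y-v)<10); print(k.sum(), at_z("top",[x[k].mean(),y[k].mean()],98) if k.sum() else 0)
Q=[]
for vv in range(int(v)-8,int(v)+9):
    for uu in range(int(u)-8,int(u)+9):
        o,d=ray("top",[uu,vv]); p=o+d*D[vv,uu]
        if np.hypot(p[0]-517,p[1]+54)<22: Q.append(p)
Q=np.array(Q); c=np.linalg.lstsq(np.c_[Q[:,:2]-[517,-54],np.ones(len(Q))],Q[:,2],rcond=None)[0]; print(len(Q),c)
save("hh",im,(250,150,350,235),7)
E
```

```text
294.99202993250117 210.9739118524558
29 [517.48072346 -53.91908464  98.        ]
213 [4.15866901e-03 1.19216702e-02 9.92814679e+01]
```

View pics/hh.png

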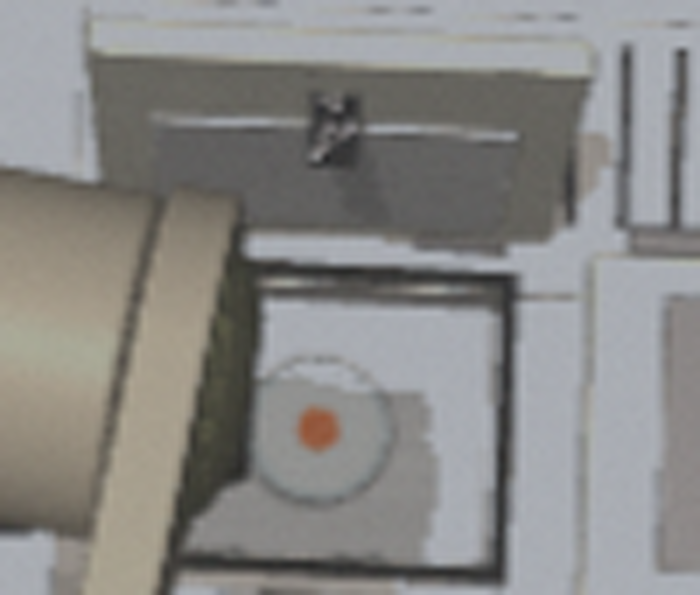

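The picture shows the dish centred and level in the recess (dot at (295,211)), and the open lid is behind it. Next I bring the shut gripper over and behind the lid.

Emit:
send_rows:
  targets:
    - {"offset": [0,0,3],"spin": 0}
    - {"offset": [1,-1,6],"spin": 0}
    - {"offset": [5,-3,6],"spin": 0}
    - {"offset": [9,-5,6],"spin": 0}
    - {"offset": [13,-7,6],"spin": 0}
    - {"offset": [17,-9,6],"spin": 0}
    - {"offset": [18,-9,6],"spin": 0}
    - {"offset": [18,-9,6],"spin": 0}
  grip: 0

```text
time_s: 15.08
eef_pos: [669.7, -56.0, 336.7]
ee_rot: [-0.001, 0.013, 1.0, 0.0]
force: [0.6, 0.1, -0.6]
grip_width: 0.004
grip_force: 0.0
```

```bash
python3 - <<'E'
from st import *
st()
im,D=ctrl.capture("scene")
# left side/top edge of open lid: highest points of lid in region
Q=[]
for v in range(160,230):
    for u in range(250,340):
        if D[v,u]>0:
            o,d=ray("scene",[u,v]); p=o+d*D[v,u]
            if 570<p[0]<660 and -140<p[1]<35 and 150<p[2]<310: Q.append(p)
Q=np.array(Q); print(len(Q))
for z in range(150,310,20):
    m=(Q[:,2]>=z)&(Q[:,2]<z+20); print(z,m.sum(),np.median(Q[m,0]) if m.any() else 0)
E
```

```text
t 15.08 pos [669.71 -56.04 336.69] F [ 0.59  0.12 -0.61] yaw of tool y 1.544272507424287 z [-0.  0. -1.] j [-0.26  0.65  0.72 -0.    1.77 -1.8 ] grip 0.004 0.0Traceback (most recent call last):
  File "<stdin>", line 9, in <module>
  File "h.py", line 6, in ray
    c,V=cal(n)
        ~~~^^^
  File "h.py", line 4, in cal
    c=ctrl.calibration(n); return c,np.array(c["view"],float).reshape(4,4)
ValueError: time passes only in moves, steps and waits
```

Emit:
send_rows:
  targets:
    - {"offset": [0,0,-2],"spin": 0}
    - {"offset": [0,0,-4],"spin": 0}
    - {"offset": [0,0,-6],"spin": 0}
    - {"offset": [0,0,-7],"spin": 0}
    - {"offset": [-0.5,0,-7],"spin": 0}
    - {"offset": [-1,0,-7],"spin": 0}
    - {"offset": [-1.5,0,-7],"spin": 0}
    - {"offset": [-1.5,0,-7],"spin": 0}

```text
time_s: 15.8
eef_pos: [651.8, -54.1, 271.5]
ee_rot: [0.001, 0.012, 1.0, -0.0]
force: [0.6, 0.3, 0.5]
grip_width: 0.001
grip_force: 0.0
```

Emit:
send_rows:
  targets:
    - {"offset": [-1,0,0],"spin": 0}
    - {"offset": [-2,0,0.2],"spin": 0}
    - {"offset": [-3,0.1,0.4],"spin": 0}
    - {"offset": [-4,0.1,0.5],"spin": 0}
    - {"offset": [-5,0.1,0.5],"spin": 0}
    - {"offset": [-6,0.1,0.5],"spin": 0}
    - {"offset": [-7,0.2,0.5],"spin": 0}
    - {"offset": [-8,0.2,0.4],"spin": 0}

```text
time_s: 16.47
eef_pos: [572.4, -52.2, 274.7]
ee_rot: [0.002, 0.012, 1.0, -0.0]
force: [2.4, 0.6, -1.5]
grip_width: -0.003
grip_force: 1.0
```

Emit:
send_rows:
  targets:
    - {"offset": [-1,0,-0.15],"spin": 0}
    - {"offset": [-1.9,0,-0.4],"spin": 0}
    - {"offset": [-2.7,0,-0.7],"spin": 0}
    - {"offset": [-3.7,0,-1.1],"spin": 0}
    - {"offset": [-4.6,0.05,-1.55],"spin": 0}
    - {"offset": [-5.5,0.05,-2.05],"spin": 0}
    - {"offset": [-6.2,0.05,-2.55],"spin": 0}
    - {"offset": [-6.9,0.05,-3.1],"spin": 0}

```text
time_s: 17.13
eef_pos: [503.5, -51.7, 243.6]
ee_rot: [0.002, 0.012, 1.0, -0.0]
force: [0.5, 1.7, 1.1]
grip_width: 0.003
grip_force: 1.0
```

Emit:
send_rows:
  targets:
    - {"offset": [-0.8,0,-0.65],"spin": 0}
    - {"offset": [-1.6,0,-1.3],"spin": 0}
    - {"offset": [-2.3,0,-2.1],"spin": 0}
    - {"offset": [-3.0,0,-2.9],"spin": 0}
    - {"offset": [-3.4,0,-3.55],"spin": 0}
    - {"offset": [-3.9,0,-4.2],"spin": 0}
    - {"offset": [-4.2,0,-4.9],"spin": 0}
    - {"offset": [-4.65,0,-5.6],"spin": 0}

```text
time_s: 17.8
eef_pos: [457.0, -51.8, 186.2]
ee_rot: [0.001, 0.012, 1.0, -0.0]
force: [1.4, 0.2, 2.0]
grip_width: -0.001
grip_force: 0.9
```

Emit:
send_rows:
  targets:
    - {"offset": [-0.25,0,-0.5],"spin": 0}
    - {"offset": [-0.45,0,-1.0],"spin": 0}
    - {"offset": [-0.65,0,-1.5],"spin": 0}
    - {"offset": [-0.8,0,-2.0],"spin": 0}
    - {"offset": [-0.95,0,-2.4],"spin": 0}
    - {"offset": [-1.1,0,-2.8],"spin": 0}
    - {"offset": [-1.2,0,-3.1],"spin": 0}
    - {"offset": [-1.2,0,-3.1],"spin": 0}

```text
time_s: 18.47
eef_pos: [444.6, -51.6, 154.8]
ee_rot: [-0.0, 0.012, 1.0, 0.0]
force: [1.1, -0.2, 2.0]
grip_width: 0.004
grip_force: 0.8
```

Emit:
send_rows:
  targets:
    - {"offset": [0,0,-0.15],"spin": 0}
    - {"offset": [0,0,-0.3],"spin": 0}
    - {"offset": [0,0,-0.45],"spin": 0}
    - {"offset": [0,0,-0.6],"spin": 0}
    - {"offset": [0,0,-0.7],"spin": 0}
    - {"offset": [0,0,-0.8],"spin": 0}
    - {"offset": [0,0,-0.9],"spin": 0}
    - {"offset": [0,0,-0.95],"spin": 0}

```text
time_s: 19.13
eef_pos: [444.3, -51.6, 145.8]
ee_rot: [-0.001, 0.012, 1.0, 0.0]
force: [-5.9, 0.5, 7.4]
grip_width: -0.003
grip_force: 4.1
```

Emit:
send_rows:
  targets:
    - {"offset": [0,0,-0.05],"spin": 0}
    - {"offset": [0,0,-0.1],"spin": 0}
    - {"offset": [0,0,-0.14],"spin": 0}
    - {"offset": [0,0,-0.18],"spin": 0}
    - {"offset": [0,0,-0.2],"spin": 0}

```text
time_s: 19.55
eef_pos: [444.2, -51.6, 144.0]
ee_rot: [-0.001, 0.012, 1.0, -0.0]
force: [-7.9, -0.5, 10.2]
grip_width: -0.003
grip_force: 5.1
```

Emit:
send_rows:
  targets:
    - {"offset": [0,0,-0.04],"spin": 0}
    - {"offset": [0,0,-0.08],"spin": 0}
    - {"offset": [0,0,-0.12],"spin": 0}
    - {"offset": [0,0,-0.15],"spin": 0}
    - {"offset": [0,0,-0.15],"spin": 0}

```text
time_s: 19.97
eef_pos: [444.1, -51.6, 142.7]
ee_rot: [-0.001, 0.012, 1.0, -0.0]
force: [-9.0, -0.0, 11.9]
grip_width: 0.001
grip_force: 6.2
```

Emit:
send_rows:
  targets:
    - {"offset": [-0.02,0,-0.03],"spin": 0}
    - {"offset": [-0.05,0,-0.06],"spin": 0}
    - {"offset": [-0.07,0,-0.09],"spin": 0}
    - {"offset": [-0.07,0,-0.1],"spin": 0}

```text
time_s: 20.3
eef_pos: [444.0, -51.6, 142.0]
ee_rot: [-0.0, 0.012, 1.0, -0.0]
force: [-6.5, 0.8, 12.4]
grip_width: -0.0
grip_force: 6.5
```

Emit:
send_rows:
  targets:
    - {"offset": [0,0,-0.02],"spin": 0}
    - {"offset": [0,0,-0.04],"spin": 0}
    - {"offset": [0,0,-0.05],"spin": 0}
    - {"offset": [0,0,-0.05],"spin": 0}

```text
time_s: 20.63
eef_pos: [444.0, -51.6, 141.5]
ee_rot: [-0.0, 0.012, 1.0, -0.0]
force: [-6.7, 0.9, 13.0]
grip_width: -0.002
grip_force: 6.6
```

Now let go: rise straight up, then check the lid.

Emit:
send_rows:
  targets:
    - {"offset": [0,0,0.3],"spin": 0}
    - {"offset": [0,0,0.8],"spin": 0}
    - {"offset": [0,0,2],"spin": 0}
    - {"offset": [0,0,5],"spin": 0}
    - {"offset": [0,0,9],"spin": 0}
    - {"offset": [-3,3,11],"spin": 0}
    - {"offset": [-5,7,12],"spin": 0}
    - {"offset": [-6,11,12],"spin": 0}

```text
time_s: 21.3
eef_pos: [385.8, 50.9, 262.2]
ee_rot: [0.002, 0.014, 1.0, -0.0]
force: [1.6, 0.1, -0.6]
grip_width: 0.003
grip_force: 0.0
```

Emit:
send_rows:
  targets:
    - {"offset": [-2,4,0],"spin": 0}
    - {"offset": [-3,8,0],"spin": 0}
    - {"offset": [-4,12,0],"spin": 0}
    - {"offset": [-4,14,0],"spin": 0}
    - {"offset": [-4,15,0],"spin": 0}
    - {"offset": [-4,15,0],"spin": 0}
    - {"offset": [-4,15,0],"spin": 0}
    - {"offset": [-4,15,0],"spin": 0}

```text
time_s: 21.97
eef_pos: [346.7, 199.8, 260.3]
ee_rot: [-0.0, 0.013, 1.0, -0.0]
force: [-0.1, -0.2, 0.6]
grip_width: -0.001
grip_force: 0.0
```

```bash
python3 - <<'E'
from st import *
st()
for n in ("top","scene"):
    im,D=ctrl.capture(n); I=im.astype(int); b=((I[...,2]-I[...,0]>50)&(I[...,2]-I[...,1]>25))
    for P in ([445,-52,146],[440.5,-232.5,146]):
        u,v=proj(n,P); y,x=np.nonzero(b); k=(abs(x-u)<8)&(abs(y-v)<8)
        if k.any(): c=[x[k].mean(),y[k].mean()]; print(n,k.sum(),at_z(n,c,146),at_d(n,c,D))
    if n=="scene": save("j",im,(200,90,440,270),3.2)
E
```

```text
t 21.97 pos [346.65 199.83 260.29] F [-0.08 -0.24  0.6 ] yaw of tool y 1.545284463464819 z [-0. -0. -1.] j [ 0.23  0.01  1.78 -0.    1.35 -1.32] grip -0.001 0.0
top 76 [445.31 -51.52 146.  ] [445.18 -51.5  148.32]
top 80 [ 440.43 -231.89  146.  ] [ 440.28 -231.44  148.63]
scene 39 [444.29 -53.23 146.  ] [445.05 -53.56 147.16]
scene 41 [ 440.87 -233.05  146.  ] [ 440.87 -233.05  146.  ]
```

View pics/j.png

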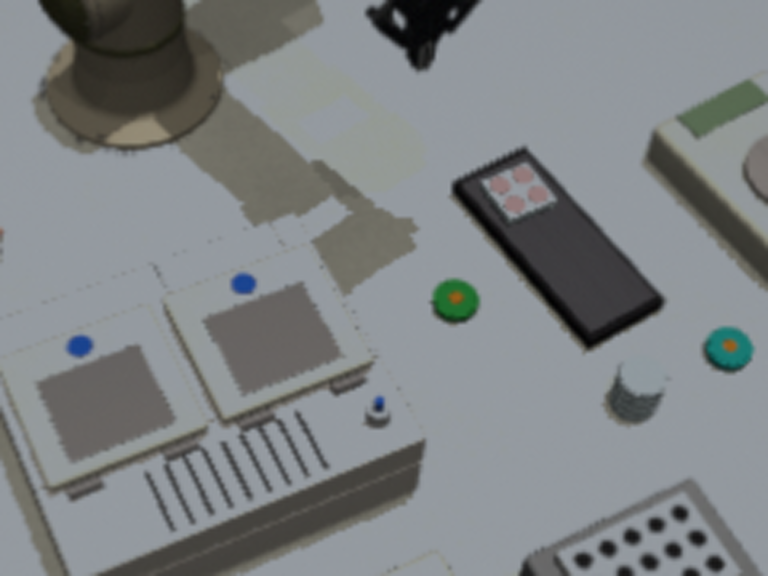

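The lid stays shut more than 1 s after I let go. Its pad (276,178 in the scene picture) is back at the same spot as before the job, the other lid is unchanged, and the arm is clear of everything.

```bash
python3 -c "
from rig import ctrl
print(ctrl.finish_job())"
```

```text
the job is handed in; nothing more can be done
None
```

The orange-dot dish sits level in the recess of the chamber nearer the warm plate, that lid is latched shut again, and the job is handed in at about 22 s with no press reading above about 15 N; no verdict came back.

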